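Open the bolt chest

TASK

Take the cover off the steel bolt chest: one after the other, push each of its two wing-headed captive thumbscrews down against its spring and turn it anticlockwise, regrasping as needed, all the way to its stop, never wrenching it round unpressed. Only when both are loose, lift the cover by its bar handle and lay it gently, the right way up, on the cardboard sheet, squarely with its long side along the sheet's (either way round) and with no edge overhanging, then let go. Keep the cover level and leave the big bolt, the blue tumbler and the carton where they are.

Things in the scene. Friction and masses are not known exactly. Their poses are not given: they have to be found in the camera images.
- chest: green painted steel chest, fixed to the bench, 120 x 240 mm and 85 mm high, open at the top under the cover. Origin: centre of its underside; y along its length, z up.
- cover: loose plain steel cover over the chest like a box lid, 130 x 250 mm, 0.5 to 0.75 kg. Plate 4 mm thick, its top 32 mm above the lower edge of the skirt, which has 2 mm play round the chest and must rise 28 mm straight up to clear it. Origin: centre, level with the skirt's lower edge, on which it can stand (nothing hangs lower); 57 mm above the chest's origin when seated. y along its length, z up.
- cover_handle (a point): grip point of the cover's dark steel bar handle: bar 86 mm long across the cover (along the cover's x), 12 mm thick along the cover's y, 18 mm high, its top 44 mm above the plate, on two posts. This point is at the bar's middle, 32 mm above the plate, 12 mm below the bar's top. Axes as the cover's.
- screw_a_grip (a point): captive thumbscrew a, in the cover 85 mm from its centre towards its +y; the head is a plain dark steel upright wing 60 mm long, 12 mm thick, 34 mm high, underside 16 mm and top 50 mm above the plate. This point: on the screw's axis, 36 mm above the plate, 14 mm below the wing's top (unpressed); x along the wing, z up. At its stop the wing stands nearly across the cover.
- screw_b_grip (a point): captive thumbscrew b, in the cover 85 mm from its centre towards its -y; the head is a plain dark steel upright wing 60 mm long, 12 mm thick, 34 mm high, underside 16 mm and top 50 mm above the plate. This point: on the screw's axis, 36 mm above the plate, 14 mm below the wing's top (unpressed); x along the wing, z up. At its stop the wing stands nearly across the cover.
- screw_a (a joint): angle of thumbscrew a, rad: 0 tight, grows anticlockwise seen from above, end stop 2.75; starts at 0 to 0.25. Stays where left. A spring holds the screw up with 5 N; it can be pushed down 11 mm (13 N there, then a hard stop). Held 8 mm or more down it passes a catch from 0.4 to 1.4 rad (let go there, it stays down on the catch); else the catch blocks it. No pressing after that.
- screw_b (a joint): angle of thumbscrew b; it works just like a. Under the cover each screw has a claw hooked under a lip of the chest; it leaves the lip only at about 2.4 rad, so a screw needs two grasps or more.
- board: flat cardboard sheet, fixed on the bench, 210 x 330 mm, 6 mm thick, the place to lay the cover. Origin: centre of its underside; y along its length, z up.
- big_bolt: bystander: large hexagon bolt standing on its head, 138 mm tall, head 52 mm across. Origin: centre of its underside.
- tumbler: bystander: blue plastic tumbler, 76 mm across, 100 mm tall. Origin: centre of its underside.
- carton: bystander: cardboard carton, 60 x 100 x 70 mm high. Origin: centre of its underside.

How it is judged:
On the way, in this order (a step that is already met when the one before it is completed fails the run):
1. one thumbscrew is turned to its stop, the cover still on the chest (value of joint any of screw_a, screw_b above 2.45 rad and distance between cover and chest below 0.065 m), for 0.1 s.
2. both thumbscrews are turned to their stops, the cover still on the chest (value of joint each of screw_a, screw_b above 2.45 rad and distance between cover and chest below 0.065 m), for 0.1 s.
3. the cover is lifted clear of the chest, level (height (world z) of cover above 0.09 m and angle between cover's own z axis and vertical below 0.35 rad), for 0.1 s.
At the end, for the whole second after the job is handed in: both thumbscrews at 2.45 rad or more; cover at rest on the sheet, right way up (tilt under 0.05 rad), its origin within 45 mm of the sheet's centre along both sheet axes and 3 to 10 mm above the sheet's underside, long side within 0.3 rad of the sheet's, either way round (value of joint each of screw_a, screw_b above 2.45 rad and x of cover in the frame of board between -0.045 and 0.045 m and y of cover in the frame of board between -0.045 and 0.045 m and z of cover in the frame of board between 0.003 and 0.01 m and angle between the y axis of cover and the y axis of board, either way round below 0.3 rad and angle between cover's own z axis and vertical below 0.05 rad and linear speed of cover below 0.02 m/s); the robot touches nothing.
It fails at once if a thumbscrew is forced past its catch without being pressed down ((value of joint screw_a between 0.66 and 1.2 rad and z of screw_a_grip in the frame of cover above 0.0645 m) or (value of joint screw_b between 0.66 and 1.2 rad and z of screw_b_grip in the frame of cover above 0.0645 m)).
It fails at once if the cover is tipped by more than 0.7 rad (angle between cover's own z axis and vertical above 0.7 rad).
It fails at once if the cover is dropped or slammed onto the sheet (faster than 0.5 m/s less than 70 mm above it) (linear speed of cover above 0.5 m/s and horizontal distance between cover and board below 0.12 m and height (world z) of cover below 0.076 m).
It fails at once if the big bolt, the tumbler or the carton is moved by more than 25 mm (distance of any of big_bolt, tumbler, carton from where it was at the start of the episode above 0.025 m).
It also fails if it takes over 72 s, if anything falls off the work surface, if the arm or the gripper's body presses on something with over 40 N, if the wrist force passes 120 N, or if a joint passes its speed limit or range.

ROBOT

A 7-joint arm with a two-finger parallel gripper is mounted at the origin on the work surface. World frame = base frame: x ahead of the robot, y to its left, z up, the work surface at z = 0. Lengths are in m, angles in rad, forces in N, time in s.
With the tool pointing down it reaches from about 0.425 to 0.925 m from the base axis. Payload 6.8 kg.
Tool frame: the origin (TCP) lies where the fingers leave the gripper's body, on its centre line; the fingertips stand 73 mm ahead of it and the grasp point (between the pads) lies r.hold_point_z ahead of it (r.hold_point_z is the distance from the TCP to the grasp point, in m); z points along the fingers, y is the direction in which the jaws open and shut (so a half turn about z gives the same grasp; the last joint's range is limited). The gripper opens to 85 mm and grips with 20 to 120 N. Pads are 22 mm wide; open, the fingers measure 114 mm over their backs; the gripper's body (76 mm by 85 mm) begins 54 mm behind the grasp point. The pads swing forward as they close: fully open they stand 13 mm farther back than shut.
Start: joints at [-1.404, 0.477, 0.022, 1.555, -0.011, 1.109, -0.083], TCP at [0.183, 0.65, 0.304] pointing down, gripper open.
Joint ranges: [-2.96, 2.96], [-0.34, 2.1], [-1.41, 1.46], [0.24, 2.44], [-1.37, 4.51], [0.17, 1.92], [-2.96, 2.96]. Speed limits (rad/s): [2.39, 2.39, 3.14, 3.14, 3.14, 3.14, 3.14].

INTERFACE

Orientations are given as a unit quaternion [x, y, z, w].
In Python, from workcell import r, get_image, get_calibration, finish_job gives the robot as it stands.
- The arm moves only by the shell command python3 -m crank 'ROWS' [FORCE]. ROWS is JSON, a list of rows, each a list of 5 numbers: the shift along the tool's x, y, z in units of 25 mm (1.0 is 25 mm), then the turn about the tool's z in units of 6 degrees (1.0 is 6 degrees), then the closure in counts, from 0 (fully open) to 255 (shut). In form: [[x, y, z, roll, hand], ...]. A call has 1 to 5 rows; each row shifts and turns the commanded pose from where the row before left it, along the tool's axes as they then stand; what a row does not reach is not made up. A row lasts 1/10 s, in which the tool goes at most 50 mm and 8.59 degrees, less where a joint would pass 70% of its speed; a pose out of reach is approached as far as the arm can. A call is refused whole if a number of a shift passes 1 or a number of a turn 1, either way. A call with a gripper value outside its range is refused whole. The fingers move at their own pace and stop on an object; FORCE is the grip in N (left out, the last holds). Time passes only in rows, so rows that do not move let the fingers close. It gives the time, the measured TCP pose, the force and the opening at its end, in the units of the state.
- r.state(): the state, without advancing time (a new reading comes with each control period).
- get_image(name): name is "side" or "top"; returns (picture, depth): 384x512x3 uint8, blue, green, red; 384x512 float32, m along the optical axis (not along the pixel's ray), 0 where there is no reading.
- get_calibration(name): a dict with "intrinsics" (3x3 intrinsics, pixels), "rvec" (rotation vector, rad) and "tvec" (3), from world to camera coordinates, as OpenCV has them. Camera axes: x right, y down, z forward; pixel columns grow to the right and rows downward; lengths in m; the calibration is good to about 2 mm. A picture is of the moment at which its call begins. get_calibration takes no time and is no camera call.
- finish_job(): hands the job in, once; it reports no verdict.
The state is a dict: "time_s": time; "joint_pos": joint angles; "dq": joint speeds; "joint_torque": joint torques, N m; "tool_pos": TCP position; "orientation": TCP orientation; "ft_force": force on the tool from outside, world axes, zero at the start; "ft_torque": the same for the moment, N m; "width": opening from 0.0 (shut) to 1.0 (fully open).
Only numpy, scipy, OpenCV 4.12 (cv2) and the standard library are available. Lean on these libraries where they do the work, as an engineer would, in place of code of your own. Each camera call takes 0.05 s, during which the arm holds its last target. There are 200 camera calls.

## Working session

There is one attempt and no reset: what is moved stays moved. The work goes in short steps, Python scripts to look and compute and a shell command to move; the robot and the scene stay as the last step left them, time stands still between calls to the robot, and variables do not carry over. Pictures are saved under pics/ and viewed, about 8 in all and at most 12, crops included, and the job is handed in when it is done.

```bash
mkdir -p pics; ls; cat > h.py <<'E'
import numpy as np,cv2
from workcell import r,get_image,get_calibration
def cal(n):
    c=get_calibration(n);return np.array(c["intrinsics"]),cv2.Rodrigues(np.array(c["rvec"],float))[0],np.array(c["tvec"],float).ravel()
def plane(n,uv,z):
    K,R,t=cal(n);uv=np.atleast_2d(uv).astype(float)
    d=np.c_[uv,np.ones(len(uv))]@np.linalg.inv(K).T@R; c=-R.T@t
    return c+d*((z-c[2])/d[:,2])[:,None]
def cloud(n,dep):
    K,R,t=cal(n);v,u=np.mgrid[:dep.shape[0],:dep.shape[1]]
    p=np.stack([u*dep,v*dep,dep],-1)@np.linalg.inv(K).T
    return (p-t)@R
E
python3 - <<'E'
from h import *
for n in("top","side"):
    im,d=get_image(n);cv2.imwrite(f"pics/{n}0.png",im);np.save(n+"0.npy",d)
    K,R,t=cal(n);print(n,-R.T@t,R[2],K[0,0])
s=r.state();print(s,r.hold_point_z)
E
```

```text
pics
top [ 0.38826972 -0.00919383  0.93187805] [ 0.21247813  0.00156052 -0.97716458] 365.6723843426271
side [ 0.32197107 -0.5959655   0.59724582] [ 0.27487827  0.74954426 -0.60218381] 346.52427330429464
{'time_s': 0.1, 'joint_pos': array([-1.40410017,  0.4777338 ,  0.02233331,  1.5563283 , -0.01145132,
        1.10930177, -0.08308514]), 'dq': array([ 0.00025405, -0.00012059,  0.00029253, -0.00375733, -0.00111818,
       -0.00074138, -0.00100653]), 'joint_torque': array([ 3.95985204e-03, -5.97762251e+01,  1.61354586e+00, -2.81953257e+01,
        1.28670770e-02,  5.10461570e-03,  1.51798904e-06]), 'tool_pos': array([0.1830588 , 0.64928355, 0.30302195]), 'orientation': array([ 1.36933868e-01,  9.90579851e-01, -8.20939886e-04, -3.33219503e-05]), 'ft_force': array([-0.38672924, -0.74601398, -0.05977668]), 'ft_torque': array([ 0.00980715, -0.01809073,  0.02568927]), 'width': 1.0013807288372318} 0.0539
```

View pics/top0.png

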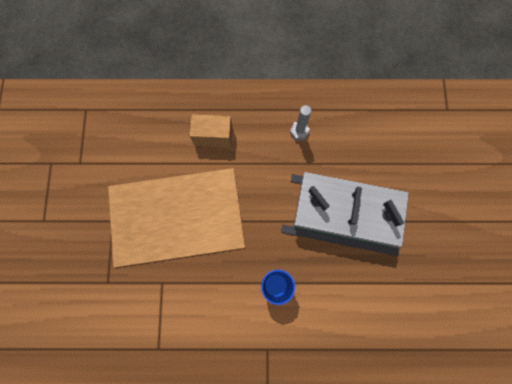

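View pics/side0.png

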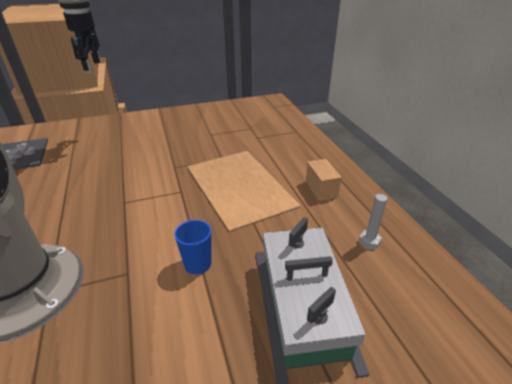

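Top view: cover at about (352,210) with wings at (319,199), (393,213) and handle (355,206). The sheet is at (177,217), the bolt at (302,125), the tumbler at (278,288) and the carton at (211,132). Now measuring.

```bash
python3 - <<'E'
from h import *
im=cv2.imread("pics/top0.png");d=np.load("top0.npy");P=cloud("top",d)
hsv=cv2.cvtColor(im,cv2.COLOR_BGR2HSV)
def comps(m,minA):
    n,l,s,c=cv2.connectedComponentsWithStats(m.astype(np.uint8));return [l==i for i in range(1,n) if s[i,4]>=minA]
z=P[...,2];reg=np.zeros(z.shape,bool);reg[165:265,280:420]=1
print("plate z",np.median(z[reg&(z>.07)&(z<.1)]))
pl=reg&(z>.075)&(z<.18)
for m in comps(pl,500):
    (c,sz,a)=cv2.minAreaRect(P[m][:,:2].astype(np.float32));print("cover rect",c,sz,a)
for n in("top","side"):
    D=np.load(n+"0.npy");Q=cloud(n,D)
    m=(Q[...,2]>.108)&(Q[...,2]<.16)&(Q[...,0]>.3)&(Q[...,0]<.6)&(Q[...,1]<-.1)&(Q[...,1]>-.42)
    for k in comps(m,15):
        q=Q[k];c,sz,a=cv2.minAreaRect((q[:,:2]*1000).astype(np.float32));
        w=np.linalg.svd(q[:,:2]-q[:,:2].mean(0))[2][0] if len(q)<3000 else 0
        print(n,len(q),q.mean(0).round(4),q[:,2].max().round(4),np.round(c,1),np.round(sz,1),"axis deg",np.degrees(np.arctan2(w[1],w[0])).round(1))
# board: colour edges
h=hsv.astype(int)
seed=np.median(hsv[200:235,130:220].reshape(-1,3),0);print("boardhsv",seed)
m=(abs(h-seed)<[4,40,35]).all(-1);m=cv2.morphologyEx(m.astype(np.uint8),cv2.MORPH_OPEN,np.ones((5,5)))
m=cv2.morphologyEx(m,cv2.MORPH_CLOSE,np.ones((7,7)))
for k in comps(m,3000):
    ys,xs=np.nonzero(k);b=plane("top",np.c_[xs,ys],.006);print("board",cv2.minAreaRect((b[:,:2]*1000).astype(np.float32)),len(xs))
E
```

```text
plate z 0.08754483611848987
cover rect (0.5383806228637695, -0.22967468202114105) (0.25065097212791443, 0.13065139949321747) 78.64271545410156
top 223 [ 0.5532 -0.1447  0.131 ] 0.1411 [ 554.2 -145. ] [59.5 15.8] axis deg -143.1
top 252 [ 0.5369 -0.2277  0.1292] 0.1351 [ 538.4 -229.5] [12.7 85.9] axis deg 168.7
top 272 [ 0.5203 -0.3099  0.1298] 0.1403 [ 520.6 -310.8] [59.8 15.6] axis deg -154.3
side 308 [ 0.5533 -0.1541  0.1281] 0.1392 [ 556.9 -150.4] [59.8 15.4] axis deg -145.5
side 526 [ 0.5379 -0.234   0.1265] 0.1351 [ 539.3 -231.6] [13.2 85.3] axis deg 168.4
side 516 [ 0.5194 -0.3189  0.1292] 0.1406 [ 523.2 -316. ] [60.9 15.3] axis deg -156.4
boardhsv [ 15. 131. 197.]
board ((531.7078247070312, 202.99526977539062), (211.25389099121094, 330.5954895019531), 8.933669090270996) 10488
board ((304.8627624511719, -307.28692626953125), (111.45796966552734, 421.1318664550781), 0.14696231484413147) 5281
board ((293.2332458496094, 242.98992919921875), (127.12454223632812, 626.5428466796875), 0.1471114307641983) 8601
```

```bash
python3 -m crank '[[-1,-0.7,0,0,120],[-1,-0.7,0,0,120],[-1,-0.7,0,0,120],[-1,-0.7,0,0,120],[-1,-0.7,0,0,120]]' 40
python3 -m crank '[[-1,-0.7,0,0,120],[-1,-0.7,0,0,120],[-1,-0.7,0,0,120],[-1,-0.7,0,0,120],[-1,-0.7,0,0,120]]'
python3 -c "
from workcell import r
print(r.state()['joint_pos'].round(3))"
for i in 1 2; do :; done
python3 -m crank '[[-0.65,-1,0,0,120],[-0.65,-1,0,0,120],[-0.65,-1,0,0,120],[-0.65,-1,0,0,120],[-0.65,-1,0,0,120]]'
python3 -m crank '[[-0.65,-1,0,0,120],[-0.65,-1,0,0,120],[-0.65,-1,0,0,120],[-0.65,-1,0,0,120],[-0.65,-1,0,0,120]]'
python3 -c "
from workcell import r
print(r.state()['joint_pos'].round(3))"
```

```text
time_s: 0.6
tool_pos: [0.2803, 0.5303, 0.3035]
orientation: [0.137, 0.991, -0.0, -0.0]
ft_force: [0.1, 0.8, 0.8]
width: 0.532
time_s: 1.1
tool_pos: [0.3768, 0.4122, 0.3036]
orientation: [0.137, 0.991, -0.0, -0.0]
ft_force: [-0.4, 0.2, -0.3]
width: 0.532
[-1.031  0.286  0.108  1.844 -0.036  1.014  0.388]
time_s: 1.6
tool_pos: [0.4206, 0.2697, 0.3036]
orientation: [0.137, 0.991, -0.0, -0.0]
ft_force: [0.6, 0.4, 0.5]
width: 0.53
time_s: 2.1
tool_pos: [0.4648, 0.1274, 0.3037]
orientation: [0.137, 0.991, -0.0, -0.0]
ft_force: [0.5, 0.6, 0.7]
width: 0.531
[-0.652  0.155  0.285  2.019 -0.053  0.974  0.956]
```

```bash
python3 -m crank '[[-0.64,-0.96,0,0,120],[-0.64,-0.96,0,0,120],[-0.64,-0.96,0,0,120],[-0.64,-0.96,0,0,120],[-0.64,-0.96,0,0,120]]'
python3 -m crank '[[-0.64,-0.96,0,0,120],[-0.64,-0.96,0,0,120],[-0.64,-0.96,0,0,120],[-0.64,-0.96,0,0,120],[-0.64,-0.96,0,0,120]]'
python3 -m crank '[[0,0,0.1,1,120],[0,0,0.1,1,120],[0,0,0.1,1,120],[0,0,0.1,1,120],[0,0,0.1,1,120]]'
python3 -m crank '[[0,0,0.1,1,120],[0,0,0.1,1,120],[0,0,0.1,1,120],[0,0,0.1,1,120],[0,0,0.1,1,120]]'
python3 -m crank '[[0,0,0.1,1,120],[0,0,0.1,1,120],[0,0,0.1,1,120],[0,0,0.1,1,120],[0,0,0.1,1,120]]'
python3 -m crank '[[0,0,0.1,1,120],[0,0,0.1,1,120],[0,0,0.1,1,120],[0,0,0.1,1,120],[0,0,0.1,1,120]]'
python3 -m crank '[[0,0,0.1,1,120],[0,0,0.1,0.4,120],[0,0,0,0,120]]'
cat >> h.py <<'E'
def go(x,y,z,yaw):
    "units from current pose to target, translation first, then roll"
    s=r.state();q=s["orientation"];w=2*np.arctan2(q[1],q[0]);p=s["tool_pos"]
    X=np.array([np.cos(w),np.sin(w)]);Y=np.array([np.sin(w),-np.cos(w)])
    d=np.array([x,y])-p[:2];a=(np.degrees(w)-yaw+90)%180-90
    print("t",s["time_s"],"yaw",np.degrees(w).round(2),"pos",p.round(4),"F",np.round(s["ft_force"],1),"w",round(s["width"],3),"j7",s["joint_pos"][6].round(3))
    print("units x,y,z,roll:",np.round([d@X/.025,d@Y/.025,(p[2]-z)/.025,a/6],2))
E
python3 - <<'E'
from h import *
go(.555,-.1467,.179,36)
for n in("side",):
    im,d=get_image(n);cv2.imwrite("pics/s1.png",im)
    cv2.imwrite("pics/s1c.png",cv2.resize(im[130:384,200:400],None,fx=2.3,fy=2.3))
print(r.state()["joint_pos"].round(2))
E
```

```text
time_s: 2.6
tool_pos: [0.5092, -0.0096, 0.3037]
orientation: [0.137, 0.991, -0.0, -0.0]
ft_force: [0.4, 1.0, 0.9]
width: 0.528
time_s: 3.1
tool_pos: [0.5537, -0.1467, 0.3036]
orientation: [0.137, 0.991, 0.0, -0.0]
ft_force: [1.0, 0.1, 0.4]
width: 0.533
time_s: 3.6
tool_pos: [0.5534, -0.1456, 0.2909]
orientation: [0.391, 0.921, -0.0, -0.0]
ft_force: [-0.4, -0.6, 0.2]
width: 0.526
time_s: 4.1
tool_pos: [0.5535, -0.1456, 0.2785]
orientation: [0.616, 0.788, -0.0, -0.0]
ft_force: [0.3, -0.8, -0.2]
width: 0.53
time_s: 4.6
tool_pos: [0.5535, -0.1455, 0.266]
orientation: [0.799, 0.602, -0.0, -0.0]
ft_force: [0.3, 0.6, -0.4]
width: 0.532
time_s: 5.1
tool_pos: [0.5535, -0.1455, 0.2535]
orientation: [0.927, 0.375, -0.0, -0.0]
ft_force: [0.0, 0.6, 0.8]
width: 0.531
time_s: 5.4
tool_pos: [0.5534, -0.1454, 0.2482]
orientation: [0.951, 0.308, -0.001, -0.0]
ft_force: [-0.5, 0.3, 0.2]
width: 0.528
t 5.4 yaw 35.86 pos [ 0.5534 -0.1454  0.2482] F [-0.5  0.3  0.2] w 0.528 j7 -0.304
units x,y,z,roll: [ 0.02  0.08  2.77 -0.02]
[-0.55  0.53  0.95  1.9  -0.52  0.98 -0.3 ]
```

View pics/s1c.png

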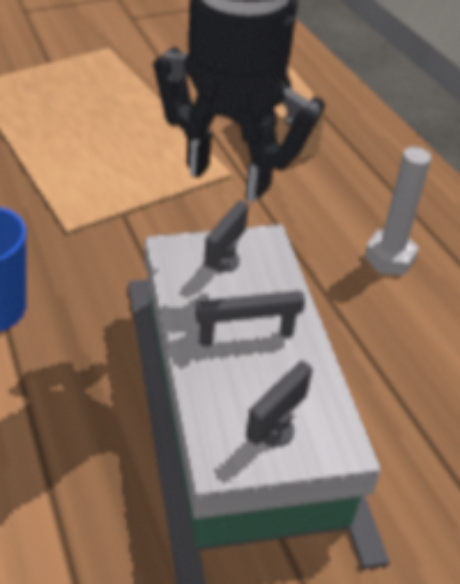

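The gripper is squarely over wing A, at about (232,230) in the crop, with the jaws across it. Descending and gripping.

```bash
python3 -m crank '[[0.02,0.06,0.7,0,120],[0,0,0.7,0,120],[0,0,0.7,0,120],[0,0,0.6,0,120],[0,0,0,0,120]]' 80
python3 -m crank '[[0,0,0,0,255],[0,0,0,0,255],[0,0,0,0,255],[0,0,0,0,255],[0,0,0,0,255]]'
python3 -c "
from h import *
go(.555,-.1467,.169,36)"
```

```text
time_s: 5.95
tool_pos: [0.5538, -0.1462, 0.1791]
orientation: [0.951, 0.308, -0.002, -0.001]
ft_force: [-1.0, 0.6, 0.7]
width: 0.529
time_s: 6.45
tool_pos: [0.5554, -0.1471, 0.1822]
orientation: [0.951, 0.308, 0.001, 0.0]
ft_force: [-0.7, -2.1, 5.1]
width: 0.164
t 6.45 yaw 35.84 pos [ 0.5554 -0.1471  0.1822] F [-0.7 -2.1  5.1] w 0.164 j7 -0.233
units x,y,z,roll: [-0.   -0.02  0.53 -0.03]
```

```bash
python3 -m crank '[[0,0,0.2,0,255],[0,0,0.2,0,255],[0,0,0,0,255],[0,0,0,0,255]]'
python3 -c "
from h import *
go(.555,-.1467,.169,36)
im,d=get_image('side');P=cloud('side',d);im2=cv2.resize(im[200:290,250:350],None,fx=5,fy=5);cv2.imwrite('pics/s2.png',im2)"
```

```text
time_s: 6.85
tool_pos: [0.5555, -0.1471, 0.1724]
orientation: [0.951, 0.308, 0.001, 0.0]
ft_force: [-2.3, -0.0, 11.4]
width: 0.161
t 6.85 yaw 35.84 pos [ 0.5555 -0.1471  0.1724] F [-2.3 -0.  11.4] w 0.161 j7 -0.222
units x,y,z,roll: [-0.   -0.02  0.14 -0.03]
```

```bash
python3 -m crank '[[0,0,0.08,0,255],[0,0,0.04,0,255],[0,0,0,0,255]]'
python3 -m crank '[[0,0,0,-1,255],[0,0,0,-1,255],[0,0,0,-1,255]]'
python3 -c "
from h import *
go(.555,-.1467,.169,36)"
```

```text
time_s: 7.2
tool_pos: [0.5556, -0.1473, 0.171]
orientation: [0.952, 0.308, 0.001, -0.0]
ft_force: [-7.9, 2.6, 27.5]
width: 0.162
time_s: 7.5
tool_pos: [0.5557, -0.1475, 0.171]
orientation: [0.891, 0.454, 0.001, 0.0]
ft_force: [-6.5, 1.9, 24.6]
width: 0.169
t 7.5 yaw 54.05 pos [ 0.5557 -0.1475  0.171 ] F [-6.5  1.9 24.6] w 0.169 j7 0.035
units x,y,z,roll: [ 0.01 -0.04  0.08  3.01]
```

```bash
python3 -m crank '[[0,0,0,-1,255],[0,0,0,-1,255],[0,0,0,-1,255],[0,0,0,-1,255],[0,0,0,-1,255]]'
python3 -m crank '[[0,0,0,-1,255],[0,0,0,-1,255],[0,0,0,-1,255],[0,0,0,-1,255],[0,0,0,0,255]]'
python3 -c "
from h import *
go(.555,-.1467,.182,180);print(r.state()['joint_pos'].round(2),r.state()['ft_torque'])"
```

```text
time_s: 8.0
tool_pos: [0.5561, -0.1476, 0.1711]
orientation: [0.743, 0.669, 0.001, 0.001]
ft_force: [-4.6, -0.4, 22.8]
width: 0.17
time_s: 8.5
tool_pos: [0.5565, -0.1476, 0.1711]
orientation: [0.588, 0.809, 0.001, 0.002]
ft_force: [-3.6, -0.0, 20.5]
width: 0.163
t 8.5 yaw 107.99 pos [ 0.5565 -0.1476  0.1711] F [-3.6 -0.  20.5] w 0.163 j7 0.791
units x,y,z,roll: [  0.05  -0.05  -0.44 -12.  ]
[-0.23  0.52  0.51  1.94 -0.36  0.77  0.79] [-0.00159442  0.83211121  0.04747601]
```

```bash
python3 -m crank '[[0,0,0,-1,255],[0,0,-0.1,-1,255],[0,0,-0.1,-1,255],[0,0,-0.1,-1,255],[0,0,-0.1,-1,255]]'
python3 -m crank '[[0,0,0,-1,255],[0,0,0,-1,255],[0,0,0,-1,255],[0,0,0,-1,255],[0,0,0,-1,255]]'
python3 -c "
from h import *
go(.555,-.1467,.182,180);print(r.state()['joint_pos'].round(2),r.state()['ft_torque'])"
python3 -m crank '[[0,0,0,-1,255],[0,0,0,-0.5,255],[0,0,0,0,255]]'
python3 -c "
from h import *
go(.555,-.1467,.182,180);print(r.state()['joint_pos'].round(2),r.state()['ft_torque'])"
```

```text
time_s: 9.0
tool_pos: [0.5568, -0.1472, 0.18]
orientation: [0.358, 0.934, 0.0, 0.002]
ft_force: [1.5, -0.9, 5.9]
width: 0.161
time_s: 9.5
tool_pos: [0.5571, -0.1467, 0.1799]
orientation: [0.104, 0.995, 0.0, 0.003]
ft_force: [2.0, 0.2, 6.7]
width: 0.165
t 9.5 yaw 168.1 pos [ 0.5571 -0.1467  0.1799] F [2.  0.2 6.7] w 0.165 j7 1.655
units x,y,z,roll: [ 0.08 -0.02 -0.09 -1.98]
[-0.04  0.47  0.24  1.92 -0.16  0.76  1.66] [ 0.06907828 -0.59965225 -0.02885486]
time_s: 9.8
tool_pos: [0.5571, -0.1465, 0.1799]
orientation: [0.027, 1.0, 0.0, 0.003]
ft_force: [2.1, -0.1, 6.2]
width: 0.161
t 9.8 yaw 176.96 pos [ 0.5571 -0.1465  0.1799] F [ 2.1 -0.1  6.2] w 0.161 j7 1.786
units x,y,z,roll: [ 0.08 -0.01 -0.09 -0.51]
[-0.01  0.47  0.2   1.92 -0.13  0.76  1.79] [ 0.11674909 -0.5348398   0.09212035]
```

```bash
python3 -m crank '[[0,0,0,-0.5,255],[0,0,0,-0.5,255],[0,0,0,0,255]]'
python3 -c "
from h import *
go(.555,-.1467,.182,180);print(r.state()['ft_torque'])"
python3 -m crank '[[0,0,0,-0.5,255],[0,0,0,0,255]]'
python3 -c "
from h import *
go(.555,-.1467,.182,180);print(r.state()['ft_torque'])"
```

```text
time_s: 10.1
tool_pos: [0.5571, -0.1465, 0.1799]
orientation: [-0.025, 1.0, -0.0, 0.003]
ft_force: [3.5, -0.7, 6.3]
width: 0.161
t 10.1 yaw 182.91 pos [ 0.5571 -0.1465  0.1799] F [ 3.5 -0.7  6.3] w 0.161 j7 1.875
units x,y,z,roll: [ 0.08 -0.01 -0.09  0.49]
[ 0.11874422 -0.51435463 -0.2227994 ]
time_s: 10.3
tool_pos: [0.5563, -0.1464, 0.1795]
orientation: [-0.051, 0.999, 0.0, 0.002]
ft_force: [0.8, 0.3, 7.0]
width: 0.162
t 10.3 yaw 185.85 pos [ 0.5563 -0.1464  0.1795] F [0.8 0.3 7. ] w 0.162 j7 1.919
units x,y,z,roll: [ 0.05 -0.01 -0.1   0.98]
[ 0.16484057 -0.16986982 -0.46534007]
```

```bash
python3 -m crank '[[0,0,0,0.6,255],[0,0,0,0,120],[0,0,0,0,120],[0,0,0,0,120],[0,0,-1,0,120]]'
python3 -m crank '[[0,0,-1,0,120],[0,0,-0.8,0,120],[0,0,0,0,120]]'
python3 -c "
from h import *
go(.5217,-.3133,.25,24.5)
im,d=get_image('top');cv2.imwrite('pics/t2.png',im);Q=cloud('top',d)
im,d=get_image('side');cv2.imwrite('pics/s3c.png',cv2.resize(im[180:384,200:400],None,fx=2.8,fy=2.8));Q=cloud('side',d)
m=(Q[...,2]>.108)&(Q[...,2]<.145)&(Q[...,0]>.3)&(Q[...,0]<.65)&(Q[...,1]<-.1)&(Q[...,1]>-.2)
q=Q[m];print(len(q),cv2.minAreaRect((q[:,:2]*1000).astype(np.float32)))"
```

```text
time_s: 10.8
tool_pos: [0.5528, -0.146, 0.2005]
orientation: [-0.02, 1.0, 0.001, -0.003]
ft_force: [-0.0, 0.4, -0.3]
width: 0.53
time_s: 11.1
tool_pos: [0.5562, -0.147, 0.2509]
orientation: [-0.02, 1.0, -0.0, 0.002]
ft_force: [0.8, 0.6, 0.8]
width: 0.529
t 11.1 yaw 182.27 pos [ 0.5562 -0.147   0.2509] F [0.8 0.6 0.8] w 0.529 j7 1.845
units x,y,z,roll: [ 1.64 -6.59  0.04 -3.71]
426 ((554.9531860351562, -150.3126220703125), (59.28335952758789, 17.42014503479004), 2.6049275398254395)
```

View pics/s3c.png

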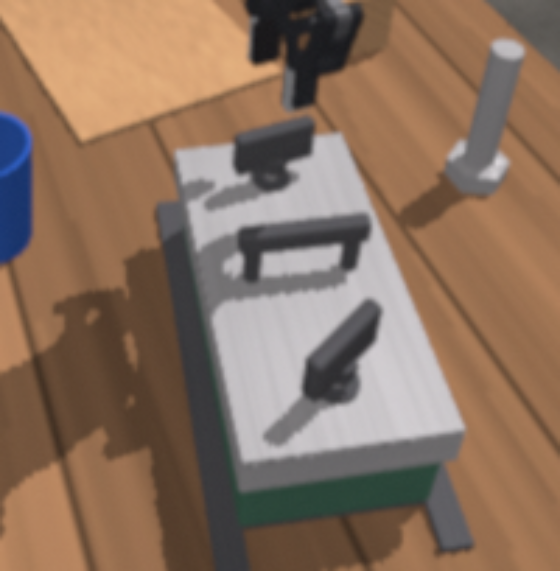

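Wing A (at (273,150) in the crop) now stands nearly across the cover, at its stop. On to B.

```bash
python3 -m crank '[[0.24,-0.94,0,0,120],[0.24,-0.94,0,0,120],[0.24,-0.94,0,0,120],[0.24,-0.94,0,0,120],[0.24,-0.94,0,0,120]]'
python3 -m crank '[[0.24,-0.94,0,0,120],[0.24,-0.94,0,0,120],[0,0,0,1,120],[0,0,0,1,120],[0,0,0,1,120]]'
python3 -m crank '[[0,0,0,1,120],[0,0,0,1,120],[0,0,0,1,120],[0,0,0,1,120],[0,0,0,1,120]]'
python3 -m crank '[[0,0,0,1,120],[0,0,0,1,120],[0,0,0,1,120],[0,0,0,1,120],[0,0,0,1,120]]'
python3 -m crank '[[0,0,0,1,120],[0,0,0,1,120],[0,0,0,1,120],[0,0,0,1,120],[0,0,0,1,120]]'
python3 -m crank '[[0,0,0,1,120],[0,0,0,1,120],[0,0,0,1,120],[0,0,0,1,120],[0,0,0,1,120]]'
python3 -m crank '[[0,0,0,1,120],[0,0,0,1,120],[0,0,0,1,120],[0,0,0,0.3,120],[0,0,0,0,120]]'
python3 -c "
from h import *
go(.5217,-.3133,.179,24.5)
im,d=get_image('side');cv2.imwrite('pics/s4c.png',cv2.resize(im[180:384,200:400],None,fx=2.5,fy=2.5))
print(r.state()['joint_pos'].round(2))"
```

```text
time_s: 11.7
tool_pos: [0.5286, -0.2658, 0.2466]
orientation: [-0.02, 1.0, 0.001, -0.001]
ft_force: [1.1, -0.4, 0.2]
width: 0.528
time_s: 12.2
tool_pos: [0.5186, -0.3125, 0.2465]
orientation: [0.139, 0.99, 0.0, -0.001]
ft_force: [0.0, 0.1, -0.8]
width: 0.526
time_s: 12.7
tool_pos: [0.5188, -0.3122, 0.2466]
orientation: [0.391, 0.921, -0.0, -0.002]
ft_force: [0.4, 0.4, 0.1]
width: 0.531
time_s: 13.2
tool_pos: [0.5188, -0.3122, 0.2466]
orientation: [0.616, 0.788, -0.001, -0.001]
ft_force: [0.6, -0.3, -0.3]
width: 0.528
time_s: 13.7
tool_pos: [0.5188, -0.3122, 0.2467]
orientation: [0.799, 0.602, -0.001, -0.001]
ft_force: [-0.9, 0.4, 0.2]
width: 0.53
time_s: 14.2
tool_pos: [0.5188, -0.3122, 0.2468]
orientation: [0.927, 0.375, -0.001, -0.001]
ft_force: [-0.7, 0.6, 0.5]
width: 0.532
time_s: 14.7
tool_pos: [0.5191, -0.3123, 0.2473]
orientation: [0.977, 0.212, -0.001, -0.0]
ft_force: [0.4, 0.5, 0.1]
width: 0.528
t 14.7 yaw 24.53 pos [ 0.5191 -0.3123  0.2473] F [0.4 0.5 0.1] w 0.528 j7 -0.208
units x,y,z,roll: [0.08 0.08 2.73 0.01]
[-0.21  0.58  0.92  1.82 -0.55  1.01 -0.21]
```

View pics/s4c.png

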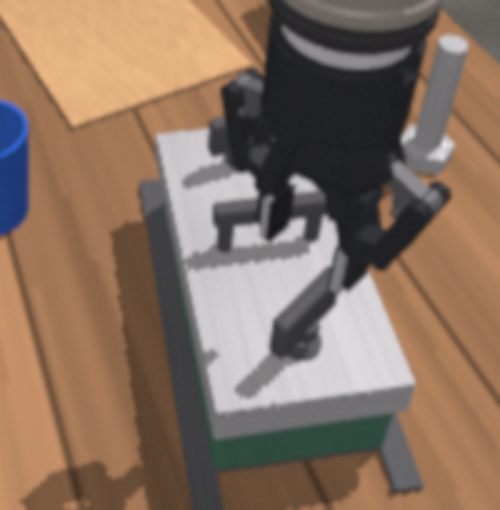

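The jaws straddle wing B, at about (310,305) in the crop. Repeating the same descent and press.

```bash
python3 -m crank '[[0.1,0.08,0.7,0,120],[0,0,0.7,0,120],[0,0,0.7,0,120],[0,0,0.6,0,120],[0,0,0,0,120]]' 80
python3 -m crank '[[0,0,0,0,255],[0,0,0,0,255],[0,0,0,0,255],[0,0,0,0,255],[0,0,0,0,255]]'
python3 -m crank '[[0,0,0.2,0,255],[0,0,0.2,0,255],[0,0,0.08,0,255],[0,0,0,0,255]]'
python3 -c "
from h import *
go(.5217,-.3133,.171,24.5)"
```

```text
time_s: 15.25
tool_pos: [0.5213, -0.3126, 0.178]
orientation: [0.977, 0.212, -0.002, -0.001]
ft_force: [-0.7, -0.1, 0.0]
width: 0.534
time_s: 15.75
tool_pos: [0.5228, -0.314, 0.1817]
orientation: [0.977, 0.212, 0.001, 0.0]
ft_force: [-1.7, -0.4, 4.5]
width: 0.164
time_s: 16.15
tool_pos: [0.5229, -0.3141, 0.1706]
orientation: [0.977, 0.212, 0.001, 0.0]
ft_force: [-3.8, 2.2, 14.6]
width: 0.169
t 16.15 yaw 24.43 pos [ 0.5229 -0.3141  0.1706] F [-3.8  2.2 14.6] w 0.169 j7 -0.14
units x,y,z,roll: [-0.03 -0.05 -0.01 -0.01]
```

```bash
python3 -m crank '[[0,0,0.04,-1,255],[0,0,0,-1,255],[0,0,0,-1,255],[0,0,0,0,255]]'
python3 -m crank '[[0,0,0,-1,255],[0,0,0,-1,255],[0,0,0,-1,255],[0,0,0,-1,255],[0,0,0,-1,255]]'
python3 -m crank '[[0,0,0,-1,255],[0,0,0,-1,255],[0,0,0,-1,255],[0,0,0,-1,255],[0,0,0,-1,255]]'
python3 -c "
from h import *
go(.5217,-.3133,.171,180)"
python3 -m crank '[[0,0,0,-1,255],[0,0,0,-1,255],[0,0,-0.1,-1,255],[0,0,-0.1,-1,255],[0,0,-0.1,-1,255]]'
python3 -m crank '[[0,0,-0.1,-1,255],[0,0,0,-1,255],[0,0,0,-1,255],[0,0,0,-1,255],[0,0,0,-1,255]]'
python3 -c "
from h import *
go(.5217,-.3133,.171,180);print(r.state()['joint_pos'].round(2),r.state()['ft_torque'])"
```

```text
time_s: 16.55
tool_pos: [0.523, -0.3144, 0.1705]
orientation: [0.932, 0.363, 0.001, 0.0]
ft_force: [-4.7, 3.3, 21.1]
width: 0.168
time_s: 17.05
tool_pos: [0.5234, -0.3146, 0.1705]
orientation: [0.806, 0.592, 0.001, 0.001]
ft_force: [-3.2, 2.3, 18.5]
width: 0.165
time_s: 17.55
tool_pos: [0.5239, -0.3146, 0.1706]
orientation: [0.625, 0.781, 0.001, 0.002]
ft_force: [-3.4, 2.2, 16.3]
width: 0.167
t 17.55 yaw 102.67 pos [ 0.5239 -0.3146  0.1706] F [-3.4  2.2 16.3] w 0.167 j7 0.967
units x,y,z,roll: [  0.07  -0.07  -0.02 -12.89]
time_s: 18.05
tool_pos: [0.5242, -0.3142, 0.1773]
orientation: [0.401, 0.916, 0.0, 0.002]
ft_force: [0.6, -0.4, 7.2]
width: 0.17
time_s: 18.55
tool_pos: [0.5245, -0.3138, 0.1794]
orientation: [0.15, 0.989, -0.0, 0.002]
ft_force: [1.2, -0.3, 4.8]
width: 0.168
t 18.55 yaw 162.7 pos [ 0.5245 -0.3138  0.1794] F [ 1.2 -0.3  4.8] w 0.168 j7 1.832
units x,y,z,roll: [ 0.11 -0.01  0.34 -2.88]
[ 0.28  0.52  0.21  1.83 -0.14  0.8   1.83] [ 0.09126003 -0.48921057 -0.10836773]
```

```bash
python3 -m crank '[[0,0,0,-1,255],[0,0,0,-1,255],[0,0,0,-1,255],[0,0,0,0,255]]'
python3 -c "
from h import *
go(.5217,-.3133,.171,180);print(r.state()['ft_torque'])"
python3 -m crank '[[0,0,0,-0.5,255],[0,0,0,0,255]]'
python3 -c "
from h import *
go(.5217,-.3133,.171,180);print(r.state()['ft_torque'])"
```

```text
time_s: 18.95
tool_pos: [0.5246, -0.3135, 0.1794]
orientation: [-0.006, 1.0, -0.0, 0.002]
ft_force: [3.1, 1.0, 5.7]
width: 0.165
t 18.95 yaw 180.64 pos [ 0.5246 -0.3135  0.1794] F [3.1 1.  5.7] w 0.165 j7 2.096
units x,y,z,roll: [0.12 0.01 0.34 0.11]
[ 0.15726408 -0.47580405  0.02384972]
time_s: 19.15
tool_pos: [0.5246, -0.3135, 0.1794]
orientation: [-0.031, 1.0, -0.0, 0.002]
ft_force: [2.5, 1.0, 6.1]
width: 0.166
t 19.15 yaw 183.5 pos [ 0.5246 -0.3135  0.1794] F [2.5 1.  6.1] w 0.166 j7 2.139
units x,y,z,roll: [0.12 0.01 0.34 0.58]
[ 0.23999922 -0.47678368 -0.27355951]
```

```bash
python3 -m crank '[[0,0,0,0.3,255],[0,0,0,0,120],[0,0,0,0,120],[0,0,0,0,120],[0,0,-1,0,120]]'
python3 -m crank '[[0,0,-1,0,120],[0,0,-0.8,0,120],[0,0,0,1,120],[0,0,0,1,120],[0,0,0,0.15,120]]'
python3 -c "
from h import *
go(.54,-.2305,.175,168.6)
im,d=get_image('side');cv2.imwrite('pics/s5c.png',cv2.resize(im[180:384,200:400],None,fx=2.5,fy=2.5))"
```

```text
time_s: 19.65
tool_pos: [0.5205, -0.3123, 0.1997]
orientation: [-0.015, 1.0, 0.002, -0.003]
ft_force: [1.1, 0.5, -0.1]
width: 0.531
time_s: 20.15
tool_pos: [0.5224, -0.3133, 0.2477]
orientation: [0.099, 0.995, 0.0, -0.0]
ft_force: [-0.7, -0.3, -0.3]
width: 0.527
t 20.15 yaw 168.68 pos [ 0.5224 -0.3133  0.2477] F [-0.7 -0.3 -0.3] w 0.527 j7 1.898
units x,y,z,roll: [-0.04  3.39  2.91  0.01]
```

View pics/s5c.png

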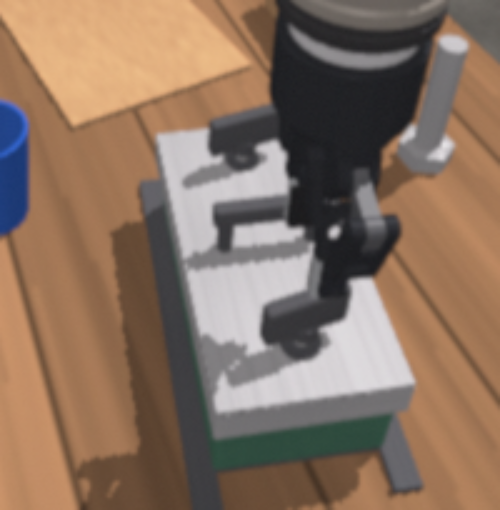

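Both wings now stand nearly across, at (245,130) and (305,310). Moving on to the handle.

```bash
python3 -m crank '[[0,0.85,0,0,120],[0,0.85,0,0,120],[0,0.85,0,0,120],[0,0.85,0,0,120],[0,0,0,0,120]]' 100
python3 -m crank '[[0,0,0.75,0,120],[0,0,0.75,0,120],[0,0,0.75,0,120],[0,0,0.65,0,120],[0,0,0,0,120]]'
python3 -m crank '[[0,0,0,0,255],[0,0,0,0,255],[0,0,0,0,255],[0,0,0,0,255],[0,0,0,0,255]]'
python3 -c "
from h import *
go(.54,-.2305,.175,168.6);print(r.state()['ft_torque'])"
```

```text
time_s: 20.7
tool_pos: [0.5401, -0.2264, 0.2474]
orientation: [0.094, 0.996, 0.001, -0.0]
ft_force: [0.4, 0.7, -0.1]
width: 0.529
time_s: 21.2
tool_pos: [0.5374, -0.2306, 0.173]
orientation: [0.098, 0.995, 0.0, -0.002]
ft_force: [-0.0, 0.2, 0.2]
width: 0.527
time_s: 21.7
tool_pos: [0.5396, -0.2306, 0.1766]
orientation: [0.098, 0.995, -0.0, 0.001]
ft_force: [-2.1, -0.5, 5.7]
width: 0.12
t 21.7 yaw 168.76 pos [ 0.5396 -0.2306  0.1766] F [-2.1 -0.5  5.7] w 0.12 j7 1.762
units x,y,z,roll: [-0.01  0.01  0.06  0.03]
[-0.07908392  0.38098557  0.10878401]
```

Lift slowly, watching the force.

```bash
python3 -m crank '[[0,0,-0.15,0,255],[0,0,-0.15,0,255],[0,0,-0.2,0,255],[0,0,-0.2,0,255]]'
python3 -m crank '[[0,0,-0.3,0,255],[0,0,-0.3,0,255],[0,0,-0.3,0,255],[0,0,-0.3,0,255],[0,0,0,0,255]]'
python3 -c "
from h import *
go(.54,-.2305,.25,168.6);print(r.state()['ft_torque'])
im,d=get_image('side');cv2.imwrite('pics/s6c.png',cv2.resize(im[130:384,200:420],None,fx=2.3,fy=2.3))"
```

```text
time_s: 22.1
tool_pos: [0.5389, -0.2299, 0.1929]
orientation: [0.098, 0.995, 0.0, -0.0]
ft_force: [-0.5, 0.7, -5.7]
width: 0.128
time_s: 22.6
tool_pos: [0.5399, -0.2304, 0.2244]
orientation: [0.098, 0.995, -0.0, 0.001]
ft_force: [0.2, 0.4, -4.5]
width: 0.12
t 22.6 yaw 168.75 pos [ 0.5399 -0.2304  0.2244] F [ 0.2  0.4 -4.5] w 0.12 j7 1.751
units x,y,z,roll: [-0.01 -0.   -1.02  0.02]
[-0.02139726 -0.02167756  0.01155434]
```

View pics/s6c.png

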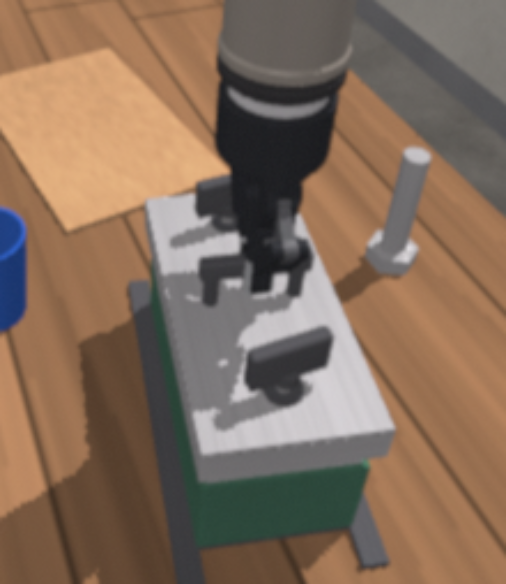

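The cover is up and level, with the chest wall visible below it. Raise it more and carry it to the sheet.

```bash
python3 -m crank '[[0,0,-0.4,0,255],[0,0,-0.6,0,255],[0,0,-0.6,0,255],[0,0,-0.6,0,255],[0.05,0.25,-0.2,0,255]]'
python3 -m crank '[[0.11,0.5,0,0,255],[0.17,0.8,0,0,255],[0.17,0.8,0,0,255],[0.17,0.8,0,0,255],[0.17,0.8,0,0,255]]'
python3 -m crank '[[0.17,0.8,0,0,255],[0.17,0.8,0,0,255],[0.17,0.8,0,0,255],[0.17,0.8,0,0,255],[0.17,0.8,0,0,255]]'
python3 -m crank '[[0.17,0.8,0,0,255],[0.17,0.8,0,0,255],[0.17,0.8,0,0,255],[0.17,0.8,0,0,255],[0.17,0.8,0,0,255]]'
python3 -m crank '[[0.17,0.8,0,0,255],[0.17,0.8,0,0,255],[0.17,0.8,0,0,255],[0.17,0.8,0,0,255],[0.17,0.8,0,0,255]]'
python3 -m crank '[[0.17,0.6,0,0,255],[0.1,0.3,0,0,255],[0,0,0,-0.7,255],[0,0,0,-0.7,255],[0,0,0,-0.7,255]]'
python3 -m crank '[[0,0,0,-0.7,255],[0,0,0,-0.6,255],[0,0,0,0,255]]'
python3 -c "
from h import *
go(.532,.203,.155,189)"
```

```text
time_s: 23.15
tool_pos: [0.5395, -0.2249, 0.2848]
orientation: [0.099, 0.995, -0.001, 0.001]
ft_force: [0.4, -0.2, -5.4]
width: 0.124
time_s: 23.65
tool_pos: [0.5371, -0.1268, 0.2818]
orientation: [0.097, 0.995, 0.0, -0.001]
ft_force: [0.1, 0.1, -5.1]
width: 0.121
time_s: 24.15
tool_pos: [0.5355, -0.0247, 0.2819]
orientation: [0.097, 0.995, 0.0, -0.001]
ft_force: [0.8, -0.4, -6.0]
width: 0.116
time_s: 24.65
tool_pos: [0.5339, 0.0773, 0.2819]
orientation: [0.097, 0.995, -0.0, -0.001]
ft_force: [0.0, 0.3, -5.4]
width: 0.124
time_s: 25.15
tool_pos: [0.5323, 0.1793, 0.2818]
orientation: [0.097, 0.995, -0.0, -0.001]
ft_force: [0.3, -1.2, -5.6]
width: 0.118
time_s: 25.65
tool_pos: [0.5312, 0.2004, 0.2824]
orientation: [-0.013, 1.0, -0.0, -0.0]
ft_force: [-0.3, -0.1, -5.4]
width: 0.121
time_s: 25.95
tool_pos: [0.5313, 0.2003, 0.2825]
orientation: [-0.08, 0.997, -0.0, -0.0]
ft_force: [-0.3, 0.0, -4.9]
width: 0.123
t 25.95 yaw 189.14 pos [0.5313 0.2003 0.2825] F [-0.3  0.  -4.9] w 0.123 j7 1.231
units x,y,z,roll: [-0.05  0.1   5.1   0.02]
```

```bash
python3 -m crank '[[-0.05,0.1,0.5,0,255],[0,0,0.8,0,255],[0,0,0.8,0,255],[0,0,0.8,0,255],[0,0,0.8,0,255]]'
python3 -m crank '[[0,0,0.7,0,255],[0,0,0.4,0,255],[0,0,0.3,0,255],[0,0,0.2,0,255],[0,0,0,0,255]]'
python3 - <<'E'
from h import *
go(.532,.203,.125,189)
im,d=get_image('side');cv2.imwrite('pics/s7c.png',cv2.resize(im[100:260,150:350],None,fx=3,fy=3))
for n in('top','side'):
    im,d=get_image(n);Q=cloud(n,d);hs=cv2.cvtColor(im,cv2.COLOR_BGR2HSV)
    m=(abs(Q[...,0]-.532)<.13)&(abs(Q[...,1]-.203)<.18)&(Q[...,2]>.02)&(Q[...,2]<.09)&(hs[...,1]<50)&(hs[...,2]>120)
    q=Q[m].astype(np.float32);print(n,len(q),np.median(q[:,2]),cv2.minAreaRect(q[:,:2]*1000))
    A=np.c_[q[:,:2]-q[:,:2].mean(0),np.ones(len(q))];k=abs(q[:,2]-np.median(q[:,2]))<.006;print("tilt",np.linalg.lstsq(A[k],q[k,2],rcond=None)[0])
E
```

```text
time_s: 26.45
tool_pos: [0.532, 0.2036, 0.1887]
orientation: [-0.079, 0.997, -0.0, -0.0]
ft_force: [0.0, 0.2, -5.4]
width: 0.129
time_s: 26.95
tool_pos: [0.5323, 0.2036, 0.1501]
orientation: [-0.08, 0.997, -0.0, -0.0]
ft_force: [-0.2, -0.5, -5.3]
width: 0.121
t 26.95 yaw 189.14 pos [0.5323 0.2036 0.1501] F [-0.2 -0.5 -5.3] w 0.121 j7 1.205
units x,y,z,roll: [ 0.02 -0.02  1.    0.02]
top 2294 0.06140788 ((537.4522094726562, 160.802978515625), (129.62379455566406, 163.7934112548828), 8.960688591003418)
tilt [-0.0013852  -0.00035118  0.06141805]
side 1480 0.061422937 ((531.7404174804688, 202.69290161132812), (130.99050903320312, 254.1649169921875), 9.54200553894043)
tilt [-0.00055309 -0.0023604   0.06139128]
```

View pics/s7c.png

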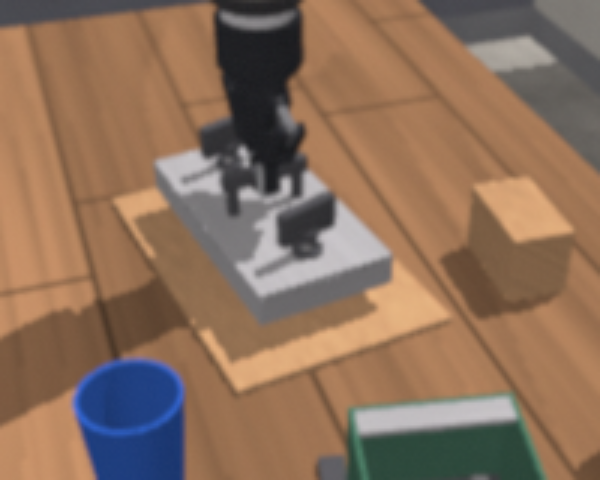

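The cover is level and centred over the sheet, with its plate at about 62 mm against 38 mm when laid. Lowering about 24 mm gently.

```bash
python3 -m crank '[[0,0,0.2,0,255],[0,0,0.25,0,255],[0,0,0.2,0,255],[0,0,0.12,0,255],[0,0,0,0,255]]'
python3 -m crank '[[0,0,0.08,0,255],[0,0,0.07,0,255],[0,0,0,0,255]]'
python3 -c "
from h import *
go(.532,.203,.125,189)"
```

```text
time_s: 27.6
tool_pos: [0.5321, 0.2034, 0.1304]
orientation: [-0.08, 0.997, -0.0, -0.001]
ft_force: [-0.7, -0.3, -4.6]
width: 0.12
time_s: 27.9
tool_pos: [0.5324, 0.2036, 0.1272]
orientation: [-0.08, 0.997, -0.0, -0.0]
ft_force: [0.4, -0.0, -4.9]
width: 0.122
t 27.9 yaw 189.16 pos [0.5324 0.2036 0.1272] F [ 0.4 -0.  -4.9] w 0.122 j7 1.201
units x,y,z,roll: [ 0.02 -0.02  0.09  0.03]
```

```bash
python3 -m crank '[[0,0,0.05,0,255],[0,0,0.04,0,255],[0,0,0,0,255]]'
python3 -m crank '[[0,0,0.04,0,255],[0,0,0,0,255]]'
python3 -m crank '[[0,0,0.04,0,255],[0,0,0,0,255]]'
```

```text
time_s: 28.2
tool_pos: [0.5325, 0.2037, 0.1256]
orientation: [-0.08, 0.997, 0.0, 0.0]
ft_force: [-2.3, -0.7, 2.3]
width: 0.122
time_s: 28.4
tool_pos: [0.5325, 0.2037, 0.1256]
orientation: [-0.08, 0.997, 0.0, 0.0]
ft_force: [-5.0, -2.3, 11.5]
width: 0.119
time_s: 28.6
tool_pos: [0.5325, 0.2037, 0.1256]
orientation: [-0.08, 0.997, 0.0, 0.0]
ft_force: [-8.5, -3.7, 21.0]
width: 0.124
```

Down on the sheet. Ease the push, release and rise.

```bash
python3 -m crank '[[0,0,-0.1,0,255],[0,0,0,0,120],[0,0,0,0,120],[0,0,0,0,120],[0,0,0,0,120]]'
python3 -m crank '[[0,0,-0.5,0,120],[0,0,-1,0,120],[0,0,-1,0,120],[0,0,-1,0,120],[0,0,-1,0,120]]'
python3 -m crank '[[0,0,-1,0,120],[0,0,-1,0,120],[0,0,0,0,120]]'
python3 - <<'E'
from h import *
for n in('top','side'):
    im,d=get_image(n);Q=cloud(n,d);hs=cv2.cvtColor(im,cv2.COLOR_BGR2HSV)
    if n=='side': cv2.imwrite('pics/s8.png',im)
    m=(abs(Q[...,0]-.532)<.13)&(abs(Q[...,1]-.203)<.18)&(Q[...,2]>.02)&(Q[...,2]<.09)&(hs[...,1]<50)&(hs[...,2]>120)
    q=Q[m].astype(np.float32);print(n,len(q),np.median(q[:,2]),cv2.minAreaRect(q[:,:2]*1000))
E
```

```text
time_s: 29.1
tool_pos: [0.5326, 0.2037, 0.1256]
orientation: [-0.08, 0.997, 0.0, 0.0]
ft_force: [0.1, -0.5, 0.2]
width: 0.535
time_s: 29.6
tool_pos: [0.5324, 0.2036, 0.2401]
orientation: [-0.08, 0.997, 0.0, 0.0]
ft_force: [-0.0, -0.6, 0.2]
width: 0.531
time_s: 29.9
tool_pos: [0.5341, 0.2043, 0.2928]
orientation: [-0.08, 0.997, 0.001, 0.004]
ft_force: [-0.0, 0.0, 0.5]
width: 0.529
top 3778 0.036486123 ((531.9783935546875, 195.2689208984375), (129.99937438964844, 233.08941650390625), 9.490575790405273)
side 1711 0.036176715 ((532.4580078125, 202.50070190429688), (131.5162353515625, 253.74774169921875), 9.247393608093262)
```

View pics/s8.png

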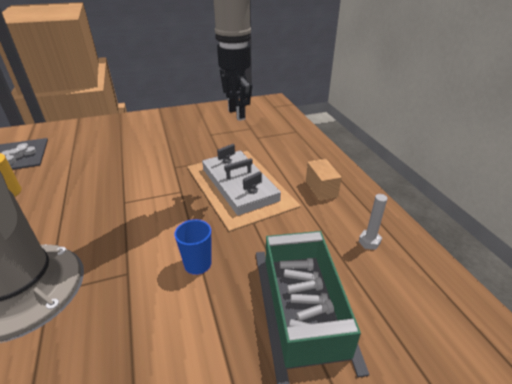

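The cover lies flat on the sheet at (240,182), and the tumbler, carton and bolt are unmoved at (195,247), (322,180) and (374,222). The gripper is clear.

```bash
python3 -c "
from workcell import finish_job
print(finish_job())"
```

```text
the job is handed in; nothing more can be done
None
```

The cover is off the chest and lying on the cardboard sheet, and the job was handed in at about 30 s of the 72 s allowed; it gives no verdict.

- **Screws:** I pressed each thumbscrew down to its hard stop, turned it anticlockwise in a single grasp (about 146° for a, 157° for b), and felt it reach the end stop. The task expected two grasps or more per screw. The final picture shows both wings still nearly across the cover. I had no direct reading of the screw angles; I judged the stops from the wing directions and the rise in torque.
- **Cover:** I lifted it level by the bar handle and lowered it gently until the sheet bore its weight, then let go. In the last side-camera check its centre is within about 1 mm of the sheet's centre. Its long side is within about 0.5° of the sheet's, and the plate is flat at 36 to 37 mm, about 38 mm expected and within the camera's error.
- **Disagreement:** the top camera put the centre 8 mm off, but it saw only 233 mm of the 250 mm length. I think the gripper was hiding the far end, so I trusted the side camera.
- **Bystanders:** the bolt, tumbler and carton look unmoved in the last picture, though I did not measure them. The gripper was well clear of everything.

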